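# Dispense one washer into the kit tray

### The arm

A 7-joint arm with a two-finger parallel gripper is mounted at the origin on the work surface. World frame = base frame: x ahead of the robot, y to its left, z up, the work surface at z = 0. Lengths are in m, angles in rad, forces in N, time in s.
With the tool pointing down it reaches from about 0.4 to 0.85 m from the base axis. Payload 6.9 kg.
Tool frame: the origin (TCP) lies at the very end of the fingers, on their centre line; the grasp point (between the pads) lies robot.grip_point_offset behind it (robot.grip_point_offset is the distance from the TCP to the grasp point, in m); y points along the fingers, x is the direction in which the jaws open and shut, and the axes are right-handed (so a half turn about y gives the same grasp; the last joint's range is limited). The gripper opens to 85 mm and grips with 20 to 120 N. Pads are 22 mm wide; open, the fingers measure 114 mm over their backs; the gripper's body (76 mm by 85 mm) begins 54 mm behind the grasp point. The pads swing forward as they close: fully open they stand 13 mm farther back than shut.
Start: joints at [1.448, 0.507, -0.238, 1.5, 0.126, 1.149, -0.155], TCP at [0.142, -0.609, 0.231] pointing down, gripper open.
Joint ranges: [-3.08, 3.08], [-0.24, 2.05], [-1.43, 1.35], [0, 2.5], [-1.52, 4.66], [0.17, 1.96], [-2.89, 2.89]. Speed limits (rad/s): [2.39, 2.39, 3.14, 3.14, 3.14, 3.14, 3.14].

### API

Orientations are given as a unit quaternion [w, x, y, z].
In Python, from workcell import readout, eyes, order, robot gives the robot as it stands.
- The arm moves only by the tool step_arm, never from a script. Its arguments are lists of equal length, an entry for each row: "slide": the shift along the tool's x, y, z in mm, a list of three; "delta_rot": the turn, a rotation vector about the tool's x, y, z in rad, a list of three; "hand": the closure, from 0 (fully open) to 1 (shut). In form: {"slide": [[dx, dy, dz], ...], "delta_rot": [[rx, ry, rz], ...], "hand": [hand, ...]}. A call has 1 to 8 rows; each row is the pose to reach, as a shift and turn from the pose measured when the call began, along the tool's axes at that moment; what a row does not reach only later rows make up. A row lasts 1/12 s, in which the tool goes at most 41.7 mm and 7.16 degrees, less where a joint would pass 70% of its speed; a pose out of reach is approached as far as the arm can. A call with a gripper value outside its range is refused whole. The fingers move at their own pace and stop on an object; "newtons" is the grip in N (left out, the last holds). Time passes only in rows, so rows that repeat a pose let the fingers close. It gives the time, the measured TCP pose, the force and the opening at its end, in the units of the state.
- readout.sense(): the state, without advancing time (a new reading comes with each control period).
- eyes.get_image(name): name is "side" or "top"; returns a dict with "image" (400x640x3 uint8, red, green, blue), "z_map" (400x640 float32, m along the optical axis (not along the pixel's ray), 0 where there is no reading), "intrinsics" (3x3 intrinsics, pixels), "R" (3x3) and "t" (3): a world point X has camera coordinates R X + t. Camera axes: x right, y down, z forward; pixel columns grow to the right and rows downward; lengths in m; the calibration is good to about 2 mm. A picture is of the moment at which its call begins.
- order.sign_off(): hands the job in, once; it reports no verdict.
Trained networks look in the newest picture that a camera, given by its name, has taken for a name from the list of things; names that differ only in an ending like _2 or _b are one class to them, and where a whole thing is asked for, a point or a joint stands for the part that bears it (a point fixed in the world has none). Each returns a list of dicts, best first, with "conf" (0 to 1); they miss things now and then, are a little off and sometimes report something else, mostly with a low value. They report only what shows in the picture. A call takes as long as a camera call. They do not tell look-alikes from the thing itself.
- eyes.search_frame(label, camera): "point" ([row, column] in pixels, amid what is visible of it).
- eyes.tip_of(label, camera): "point" ([row, column] in pixels: a listed point, or the origin of a listed thing).
The state is a dict: "time": time; "q": joint angles; "qd": joint speeds; "effort": joint torques, N m; "tool_pos": TCP position; "ee_rot": TCP orientation; "contact_force": force on the tool from outside, world axes, zero at the start; "ft_torque": the same for the moment, N m; "width": finger opening in m.
Only numpy, scipy, OpenCV 4.12 (cv2) and the standard library are available. Lean on these libraries where they do the work, as an engineer would, in place of code of your own. Each camera call takes 0.05 s, during which the arm holds its last target.

### The job

The bolt kit in the rectangular steel tray still lacks its washer. With a fingertip press the black knob of the washer dispenser fully home once and let it spring right back, so that a single washer comes out onto the landing plate; then nudge that washer sideways with the fingers, off the plate's edge into the empty compartment of the rectangular tray (not the round dish), so that it ends lying flat there. Do not pick anything up, and leave the bolt, nut, bearing and screwdriver where they are.

Things in the scene. Friction and masses are not known exactly. Their poses are not given: they have to be found in the camera images.
- dispenser: Washer dispenser fixed to the bench. Origin: on the bench under the centre of its magazine. +y is the way the knob is pressed and washers come out, z up, x sideways. Square sheet-metal magazine round the origin, 52 x 52 mm, top 74 mm above the bench, outlet in its +y face; behind it, at y = -62 to -26 mm, a guide block 56 mm wide, top 41 mm above the bench. Washers slide on a steel bed 20 mm above the bench.
- landing (a point): Point on top of the steel landing plate where an ejected washer comes to lie, 20 mm above the bench, on the dispenser's y axis 50 mm from its origin. The plate reaches from y = 26 to 88 mm in the dispenser's frame and is 80 mm wide (x = -40 to +40 mm); both x sides are open, and a lip 5 mm high stands across its far end at y = 85 mm.
- knob_face (a point): Centre of the flat outer face (28 mm across) of the round black plunger knob, 34 mm in diameter, 24 mm above the bench, at y = -131 mm in the dispenser's frame when released (it moves with the plunger). Pressed by pushing this face level along the dispenser's +y.
- plunger (a joint): Travel of the plunger in m: 0 released, 0.052 fully home (end stop). A spring returns it; holding it takes about 2 N at the start rising to 5 N at the end, plus about 1 N for each 80 mm/s of speed. One full press pushes out the lowest washer; when it springs back, the next one drops down ready.
- washer0: The lowest washer in the magazine, the one that is ejected: thick plain steel washer, 44 mm outside, 21 mm hole, 8 mm thick, about 73 g. Origin: centre of its underside; its z is its axis.
- washer1: The next washer in the stack, alike, just above washer0 (five washers in all); it must stay in the magazine.
- tray: Rectangular steel kit tray, black lining, fixed on the bench by magnets, 100 mm (x) by 160 mm (y), 14 mm high, walls and floor 3 mm. Origin: centre of its underside; axes parallel to the dispenser's. It lies on the +x or the -x side of the dispenser, its near wall tucked under the edge of the landing plate. A wall at y = -21 mm parts the empty compartment (+y) from a smaller one that holds bolt and nut.
- tray_empty (a point): Centre of the floor of the tray's empty compartment (94 mm in x by 96 mm in y, beside the landing plate), 3 mm above the bench.
- dish: Round dark steel scrap dish, 100 mm across, 14 mm high, on the side of the dispenser where the tray is not. Origin: centre of its underside. Not for the washer.
- bolt: Hexagon bolt standing on its head in the tray's small compartment, head 30 mm, 53 mm high. Origin: centre of its foot. Leave alone.
- nut: Hexagon nut, 30 mm wide, 16 mm high, in the tray's small compartment. Origin: centre of its underside. Leave alone.
- bearing: Worn ball bearing, 35 mm across, 11 mm high, lying in the round dish. Origin: centre of its underside. Leave alone.
- driver: Screwdriver, 190 mm long, lying on the bench to the right along its own x axis, handle at the -x end. Leave alone.
Mind the look-alikes: they are no part of the job. Of the things like the dispenser, leave any that is brown; of the rest the smaller one is meant.

How it is judged:
By the outcome, as a careful person would: the job done as asked, in the order asked, and still so for the second after the job is handed in, with the robot touching nothing.
It also fails if it takes over 45 s, if anything falls off the work surface, if the arm or the gripper's body presses on something with over 40 N, if the wrist force passes 120 N, or if a joint passes its speed limit or range.

## Working session

There is one attempt and no reset: what is moved stays moved. The work goes in short steps, Python scripts to look and compute and a tool call to move; the robot and the scene stay as the last step left them, time stands still between calls to the robot, and variables do not carry over. Pictures are saved under pics/ and viewed, and the job is handed in when it is done.

Besides the shell and the picture viewer there is one more tool, called after "Request:" by a JSON object that holds its "fn" and its "kwargs", one argument or row to a line. step_arm: Moves the arm, as the interface text tells. Its arguments: {"type":"object","properties":{"slide":{"type":"array"},"delta_rot":{"type":"array"},"hand":{"type":"array"},"newtons":{"type":"number"}},"required":["slide","delta_rot","hand"]}

```bash
ls; mkdir -p pics; python3 - <<'E'
from workcell import readout, eyes, order, robot
import cv2
print(readout.sense()); print(robot.grip_point_offset)
for n in("top","side"):
    d=eyes.get_image(n); cv2.imwrite(f"pics/{n}0.png",d["image"][:,:,::-1]); print(d["intrinsics"],d["R"],d["t"])
    for l in("dispenser","knob_face","tray","tray_empty","landing","dish"):
        print(n,l,[(p["point"],round(p["conf"],2)) for p in eyes.tip_of(l,n)])
E
```

```text
pics
{'time': 0.0, 'q': array([ 1.44750316,  0.50833217, -0.23754718,  1.5011472 ,  0.12570388,
        1.14892769, -0.15479249]), 'qd': array([-8.60479348e-04, -1.36340738e-03,  3.46182232e-04,  6.38767577e-04,
        6.32084521e-05,  9.48236238e-05, -1.21770148e-03]), 'effort': array([-1.59803221e-03, -6.20592356e+01, -2.18696550e+00, -2.49649000e+01,
        1.28201951e-02,  1.18804310e-02,  1.27894316e-05]), 'tool_pos': array([ 0.14156644, -0.60822183,  0.23042904]), 'ee_rot': array([ 0.55420734, -0.55342422,  0.44015676, -0.4391331 ]), 'contact_force': array([ 0.24215227, -0.13481497,  0.56871589]), 'ft_torque': array([ 0.01006509, -0.00651132, -0.02304644]), 'width': 0.08561891389436604}
0.0187
[[366.21658522   0.         320.35566998]
 [  0.         366.21658522 200.55244752]
 [  0.           0.           1.        ]] [[-0.10015643 -0.99496841  0.00256093]
 [-0.97443737  0.09756885 -0.20236633]
 [ 0.20109824 -0.02276375 -0.97930655]] [-0.08254381  0.57116668  0.62848565]
top dispenser [([216.6, 218.5], 0.75), ([346.3, 352.2], 0.67), ([103.0, 303.7], 0.58)]
top knob_face [([12
[... 283 characters left out ...]

[[497.63574229   0.         323.58561605]
 [  0.         497.63574229 201.81906428]
 [  0.           0.           1.        ]] [[-0.92855559 -0.37103045 -0.01099633]
 [-0.28670749  0.73571157 -0.61361821]
 [ 0.23576116 -0.56662589 -0.7895263 ]] [0.45077657 0.28262297 0.79080139]
side dispenser [([242.7, 450.3], 0.92), ([183.8, 210.7], 0.86), ([297.5, 277.1], 0.79)]
side knob_face [([170.9, 495.1], 0.97), ([240.5, 322.9], 0.85), ([151.9, 266.1], 0.63), ([128.6, 351.0], 0.19)]
side tray [([333.3, 298.1], 0.58), ([243.7, 325.5], 0.46)]
side tray_empty [([345.7, 290.4], 0.83)]
side landing [([311.6, 252.3], 0.95), ([260.9, 432.4], 0.66), ([188.6, 189.1], 0.6)]
side dish [([283.5, 229.6], 0.75)]
```

View pics/top0.png

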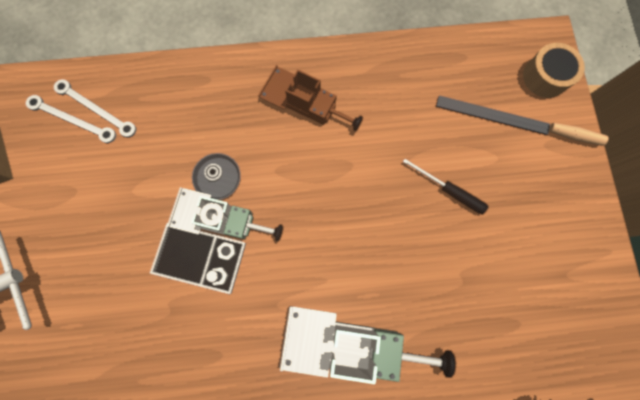

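View pics/side0.png

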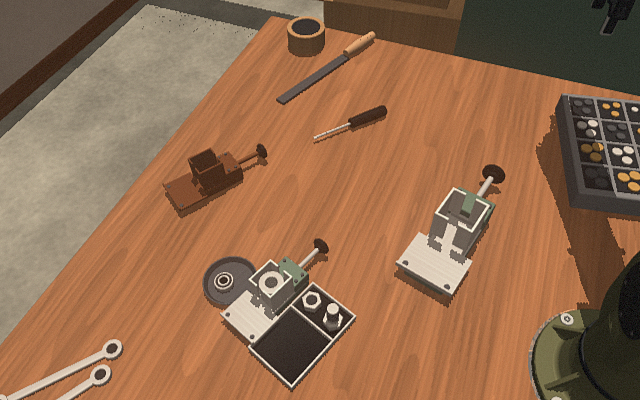

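Candidates (top image): brown dispenser at about (col 300, row 93), large steel/green one at (345, 347), small steel/green one at (215, 215). Brown is excluded and the smaller of the rest is meant: the one at (215, 215), which also has the tray and dish beside it. I'll measure it and confirm in a crop.

```bash
cat > h.py <<'E'
from workcell import readout, eyes, order, robot
import cv2, numpy as np
from scipy.spatial.transform import Rotation as Ro
def cloud(d):
    z=d["z_map"].astype(float); v,u=np.mgrid[0:400,0:640]; K=d["intrinsics"]
    P=np.stack([(u-K[0,2])/K[0,0]*z,(v-K[1,2])/K[1,1]*z,z],-1)
    W=(P-d["t"])@d["R"]; W[z<=0]=np.nan; return W
def proj(d,X):
    p=(np.atleast_2d(X)@d["R"].T+d["t"])@d["intrinsics"].T; return p[:,:2]/p[:,2:]
def onplane(d,rc,h):
    K=d["intrinsics"]; r=d["R"].T@np.array([(rc[1]-K[0,2])/K[0,0],(rc[0]-K[1,2])/K[1,1],1]); c=-d["R"].T@d["t"]
    return c+r*(h-c[2])/r[2]
def toolR():
    q=readout.sense()["ee_rot"]; return Ro.from_quat([q[1],q[2],q[3],q[0]]).as_matrix()
E
python3 - <<'E'
from h import *
np.set_printoptions(precision=4,suppress=True)
for n,(r0,r1,c0,c1) in (("top",(150,300,140,300)),("side",(225,395,195,365))):
    d=eyes.get_image(n); cv2.imwrite(f"pics/{n}1.png",cv2.resize(d["image"][r0:r1,c0:c1,::-1],None,fx=3.5,fy=3.5,interpolation=cv2.INTER_CUBIC))
    W=cloud(d)
    sub=W[r0:r1,c0:c1]
    for l,h in(("dispenser",0),("knob_face",.024),("tray",0),("tray_empty",.003),("landing",.02),("dish",0),("bolt",0),("nut",0.003)):
        for p in eyes.tip_of(l,n):
            if r0<p["point"][0]<r1 and c0<p["point"][1]<c1: print(n,l,p["point"],onplane(d,p["point"],h),round(p["conf"],2))
    np.save(f"W_{n}.npy",W); np.save(f"I_{n}.npy",d["image"])
E
```

```text
top dispenser [219.3, 222.9] [0.5532 0.0588 0.    ] 0.82
top knob_face [232.8, 279.0] [ 0.5117 -0.0539  0.024 ] 0.54
top tray [257.5, 199.4] [0.4817 0.1085 0.    ] 0.75
top tray_empty [253.7, 184.3] [0.4918 0.1369 0.003 ] 0.86
top tray_empty [232.5, 281.0] [ 0.5146 -0.0559  0.003 ] 0.43
top landing [212.0, 190.5] [0.5705 0.1166 0.02  ] 0.62
top dish [176.4, 214.3] [0.6446 0.0723 0.    ] 0.86
top bolt [276.6, 217.4] [0.4412 0.0748 0.    ] 0.82
side dispenser [301.0, 274.9] [0.5507 0.0692 0.    ] 0.56
side knob_face [245.1, 323.4] [ 0.5083 -0.0568  0.024 ] 0.58
side knob_face [284.9, 224.7] [0.6391 0.0835 0.024 ] 0.18
side tray [335.5, 300.2] [0.4835 0.1116 0.    ] 0.91
side tray [322.8, 333.5] [0.4393 0.0696 0.    ] 0.27
side tray_empty [335.3, 301.5] [0.4809 0.1115 0.003 ] 0.3
side landing [314.1, 251.4] [0.5715 0.1144 0.02  ] 0.85
side dish [283.9, 228.6] [0.6435 0.0692 0.    ] 0.68
side bolt [320.5, 333.0] [0.4416 0.0659 0.    ] 0.95
side nut [302.5, 311.7] [0.4882 0.0494 0.003 ] 0.77
```

```bash
python3 - <<'E'
from h import *
np.set_printoptions(precision=4,suppress=True)
print(toolR())
E
```

```text
[[ 0.2268 -0.      0.9739]
 [-0.9739  0.0001  0.2268]
 [-0.0001 -1.     -0.    ]]
```

View pics/top1.png

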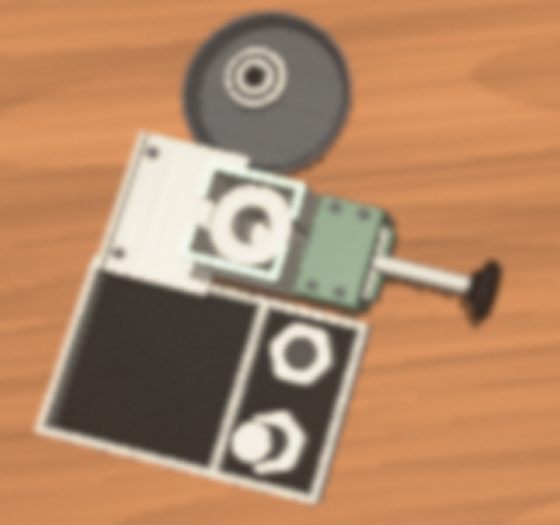

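View pics/side1.png

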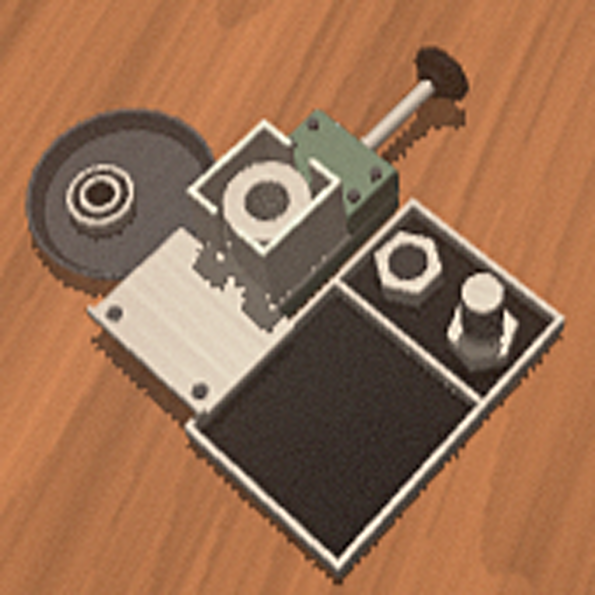

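```bash
cat > fit.py <<'E'
from h import *
from scipy.optimize import least_squares
np.set_printoptions(precision=4,suppress=True)
D={n:eyes.get_image(n) for n in("top","side")}
M=[(26,26,74),(26,-26,74),(-26,-26,74),(-26,26,74),(40,88,22),(-40,88,22)]
pts={"top":([(208,168),(306,183),(277,280),(188,257),(141,132),(100,268)],(140,150)),
"side":([(190,190),(265,122),(340,178),(265,253),(88,308),(192,415)],(195,225))}
T={"top":([(38,431),(318,500),(366,323)],[(-50,80,14),(-50,-80,14),(50,-80,14)]),
"side":([(338,578),(563,318),(414,202)],[(-50,80,14),(-50,-80,14),(50,-80,14)])}
def X(p,m):
    m=np.array(m)/1000; c,s=np.cos(p[2]),np.sin(p[2]); R=np.array([[c,-s,0],[s,c,0],[0,0,1]])
    return m@R.T+[p[0],p[1],0]
def res(p,cams=("top","side")):
    return np.concatenate([(proj(D[n],X(p,M))-(np.array(pts[n][0])/3.5+pts[n][1])).ravel() for n in cams])
def rt(p,cams=("top","side")):
    return np.concatenate([(proj(D[n],X(p,T[n][1]))-(np.array(T[n][0])/3.5+pts[n][1])).ravel() for n in cams])
for nm,f,x0 in(("disp",res,[.55,.06,-.3]),("tray",rt,[.48,.11,-.3])):
  for c in(("top",),("side",),("top","side")):
    r=least_squares(f,x0,args=(c,)); print(nm,c,r.x,np.abs(r.fun).max(),np.sqrt((r.fun**2).mean()))
  if nm=="disp": pd=r.x
  else: print("tray in disp", X([0,0,-pd[2]],[(r.x[0]-pd[0])*1e3,(r.x[1]-pd[1])*1e3,0]))
print("knob",X(pd,(0,-131,24)),"land",X(pd,(0,50,20)))
for n in D:
    # brightness check overlay
    im=D[n]["image"][:,:,::-1].copy(); im=cv2.resize(im,None,fx=4,fy=4)
    for m in M+[(0,-131,24),(0,50,20),(-40,26,20),(40,26,20)]:
        u=(proj(D[n],X(pd,m))[0]+.5)*4; cv2.circle(im,tuple(int(v) for v in u),3,(0,0,255),-1)
    o=pts[n][1]; cv2.imwrite(f"pics/{n}_ov.png",im[o[1]*4:o[1]*4+600,o[0]*4:o[0]*4+680])
E
python3 fit.py
```

```text
disp ('top',) [ 0.5539  0.0634 -0.3261] 1.7419762686706122 0.8288292978542563
disp ('side',) [ 0.5535  0.0649 -0.3651] 1.4452963100156069 0.7834490516884837
disp ('top', 'side') [ 0.5538  0.0642 -0.347 ] 2.4954985042999738 0.9458775166224194
tray ('top',) [ 0.4809  0.1064 -0.3341] 0.4842752205366878 0.33440425073681807
tray ('side',) [ 0.4785  0.1101 -0.3356] 0.8793826520112589 0.6069978116813888
tray ('top', 'side') [ 0.4797  0.1083 -0.3344] 2.0295887077713815 1.0019602242453463
tray in disp [-0.0847  0.0163  0.    ]
knob [ 0.5092 -0.059   0.024 ] land [0.5708 0.1112 0.02  ]
```

```bash
python3 - <<'E'
from h import *
np.set_printoptions(precision=4,suppress=True)
th=-.335; R=np.array([[np.cos(th),-np.sin(th)],[np.sin(th),np.cos(th)]])
for n in("top","side"):
    W=np.load(f"W_{n}.npy").reshape(-1,3); I=np.load(f"I_{n}.npy").reshape(-1,3).astype(int)
    L=np.c_[(W[:,:2]-[.5538,.0642])@R,W[:,2]]
    k=(np.abs(L[:,0])<.03)&(L[:,1]<-.1)&(L[:,1]>-.16)&(L[:,2]>.008)&(I.sum(1)<170)
    print(n,k.sum(),"knob",L[k].mean(0),np.percentile(L[k],[2,50,98],axis=0))
    m=(np.abs(L[:,0])<.05)&(np.abs(L[:,1])<.05)&(L[:,2]>.068)&(L[:,2]<.08)
    print("mag",m.sum(),np.percentile(L[m],[1,50,99],axis=0))
    g=(np.abs(L[:,0])<.05)&(L[:,1]<.11)&(L[:,1]>.03)&(L[:,2]>.0165)&(L[:,2]<.03)
    print("plate",g.sum(),np.percentile(L[g],[1,50,99],axis=0))
    t=(np.abs(L[:,0]+.085)<.07)&(np.abs(L[:,1]-.01)<.11)&(L[:,2]>.010)&(L[:,2]<.0155)&(I.sum(1)>380)
    print("tray",t.sum(),np.percentile(L[t],[1,50,99],axis=0))
E
```

```text
top 72 knob [-0.0023 -0.1248  0.037 ] [[-0.0151 -0.1294  0.0295]
 [-0.0024 -0.1251  0.0377]
 [ 0.0109 -0.1186  0.0419]]
mag 204 [[-0.025  -0.0251  0.0684]
 [ 0.0092  0.0012  0.073 ]
 [ 0.027   0.027   0.0756]]
plate 1016 [[-0.0379  0.0318  0.0171]
 [ 0.0003  0.0658  0.0197]
 [ 0.0409  0.0887  0.0258]]
tray 569 [[-0.133  -0.063   0.0102]
 [-0.0972 -0.0048  0.0133]
 [-0.0335  0.0976  0.0153]]
side 134 knob [-0.0041 -0.1213  0.0319] [[-0.0166 -0.128   0.0173]
 [-0.0055 -0.1215  0.0329]
 [ 0.0126 -0.1151  0.0416]]
mag 296 [[-0.0258 -0.0252  0.0681]
 [ 0.0009  0.0013  0.0731]
 [ 0.0269  0.0272  0.0768]]
plate 1546 [[-0.0386  0.0306  0.0172]
 [-0.0004  0.0604  0.0202]
 [ 0.0405  0.0887  0.0261]]
tray 586 [[-0.1335 -0.0634  0.0105]
 [-0.0989 -0.004   0.0137]
 [-0.0339  0.0966  0.0154]]
```

View pics/top_ov.png

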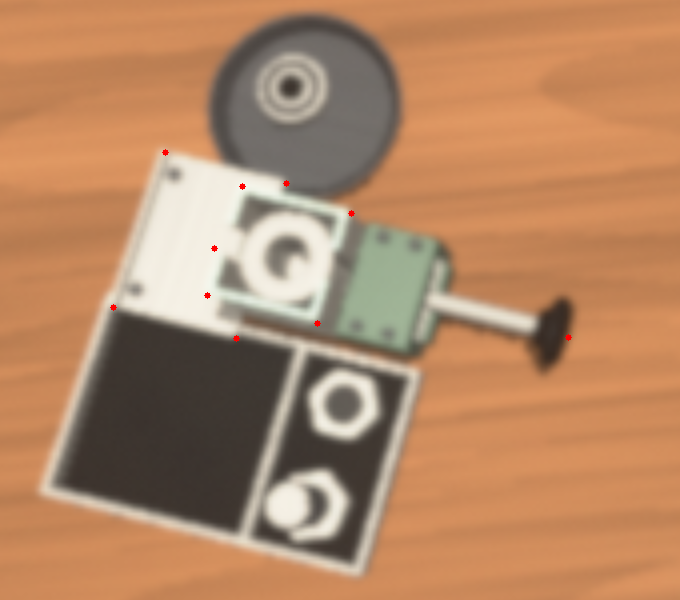

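View pics/side_ov.png

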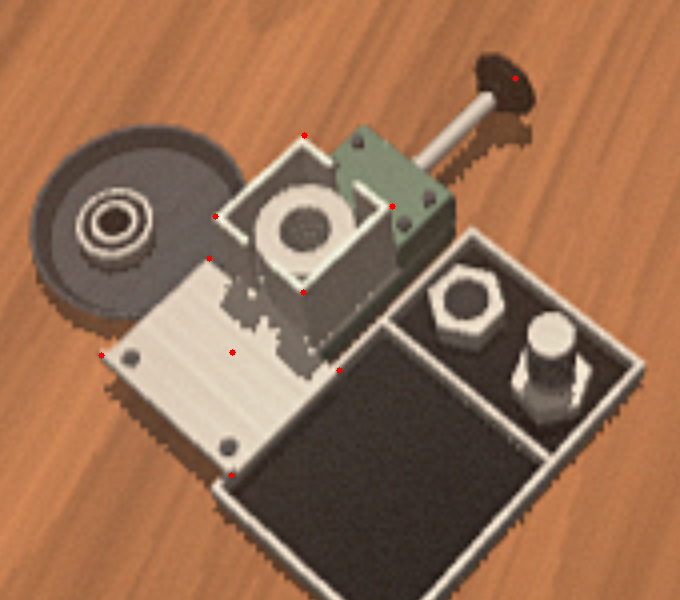

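Confirmed: the crops show the small grey/green dispenser with the tray (empty compartment at crop (150,360)) on its -x side and the dish on its +x side. Now I compute the first move to a point behind the knob.

```bash
cat >> h.py <<'E'
YAW=-.345; O=np.array([.5551,.0648,0]); c_,s_=np.cos(YAW),np.sin(YAW)
RD=np.array([[c_,-s_,0],[s_,c_,0],[0,0,1]])
def go(*loc):   # mm in dispenser frame -> tool slide mm and turn about tool y
    s=readout.sense(); R=toolR(); X=O+RD@(np.array(loc)/1000)
    want=RD@np.array([[0,1,0],[-1,0,0],[0,0,-1]]).T if 0 else RD@np.array([[0,0,1],[-1,0,0],[0,-1,0]])
    print("loc",loc,"slide",np.round(R.T@(X-s["tool_pos"])*1000,1),"rot",np.round(Ro.from_matrix(R.T@want).as_rotvec(),3))
def st():
    s=readout.sense(); print("t",round(s["time"],2),"loc",np.round(RD.T@(s["tool_pos"]-O)*1000,1),"F",np.round(RD.T@s["contact_force"],1),"w",round(s["width"]*1000,1))
E
python3 - <<'E'
from h import *
st(); go(-2,-170,150)
E
```

```text
t 1.7 loc [-161.2 -773.6  231.3] F [-0.4 -0.4  0.1] w 85.5
loc (-2, -170, 150) slide [-420.5   81.3  461.4] rot [-0.     0.574 -0.   ]
```

Request:
{"fn": "step_arm", "kwargs": {
  "slide": [
    [-25, 5, 28],
    [-50, 10, 55],
    [-78, 15, 85],
    [-105, 20, 115],
    [-131, 25, 144],
    [-158, 30, 173],
    [-184, 35, 202],
    [-210, 40, 231]
  ],
  "delta_rot": [
    [0, 0.07, 0],
    [0, 0.14, 0],
    [0, 0.21, 0],
    [0, 0.28, 0],
    [0, 0.35, 0],
    [0, 0.42, 0],
    [0, 0.49, 0],
    [0, 0.574, 0]
  ],
  "hand": [1, 1, 1, 1, 1, 1, 1, 1],
  "newtons": 40
}}

```text
time: 2.37
tool_pos: [0.3199, -0.3502, 0.1914]
ee_rot: [-0.406, 0.406, -0.579, 0.579]
contact_force: [0.9, -0.2, -0.6]
width: 0.0002
```

```bash
python3 - <<'E'
from h import *
st(); go(-2,-170,150)
E
```

```text
t 2.37 loc [ -81.  -470.1  191.4] F [ 1.   0.1 -0.6] w 0.2
loc (-2, -170, 150) slide [-300.4   41.3   77.9] rot [-0.001 -0.004  0.   ]
```

Request:
{"fn": "step_arm", "kwargs": {
  "slide": [
    [-38, 5, 10],
    [-76, 10, 20],
    [-114, 15, 30],
    [-152, 20, 40],
    [-190, 26, 50],
    [-228, 32, 60],
    [-266, 37, 70],
    [-300, 41, 78]
  ],
  "delta_rot": [
    [0, 0, 0],
    [0, 0, 0],
    [0, 0, 0],
    [0, 0, 0],
    [0, 0, 0],
    [0, 0, 0],
    [0, 0, 0],
    [0, 0, 0]
  ],
  "hand": [1, 1, 1, 1, 1, 1, 1, 1]
}}

```text
time: 3.03
tool_pos: [0.497, -0.0925, 0.1502]
ee_rot: [-0.406, 0.406, -0.579, 0.579]
contact_force: [0.7, -0.5, -0.2]
width: 0.0001
```

```bash
python3 - <<'E'
from h import *
st(); go(-2,-170,11)
E
```

```text
t 3.03 loc [  -1.4 -167.7  150.2] F [ 0.9 -0.3 -0.2] w 0.1
loc (-2, -170, 11) slide [  2.4 139.2  -0.7] rot [-0.001 -0.003 -0.   ]
```

Request:
{"fn": "step_arm", "kwargs": {
  "slide": [
    [2, 35, 0],
    [2, 70, 0],
    [2, 105, 0],
    [2, 125, 0],
    [2, 137, 0],
    [2, 137, 0]
  ],
  "delta_rot": [
    [0, 0, 0],
    [0, 0, 0],
    [0, 0, 0],
    [0, 0, 0],
    [0, 0, 0],
    [0, 0, 0]
  ],
  "hand": [1, 1, 1, 1, 1, 1]
}}

```text
time: 3.53
tool_pos: [0.4952, -0.094, 0.0108]
ee_rot: [0.405, -0.407, 0.58, -0.578]
contact_force: [-0.4, 0.3, -0.1]
width: 0.0001
```

```bash
python3 - <<'E'
from h import *
st()
a=[]
for n,(r0,r1,c0,c1) in (("top",(150,300,150,350)),("side",(200,350,220,420))):
    d=eyes.get_image(n); a.append(cv2.resize(d["image"][r0:r1,c0:c1,::-1],None,fx=2,fy=2) if 0 else cv2.resize(d["image"][r0:r1,c0:c1,::-1],(400,300)))
cv2.imwrite("pics/k1.png",np.hstack(a))
E
```

```text
t 3.53 loc [  -2.7 -169.7   10.8] F [-0.5  0.1 -0.1] w 0.1
```

View pics/k1.png

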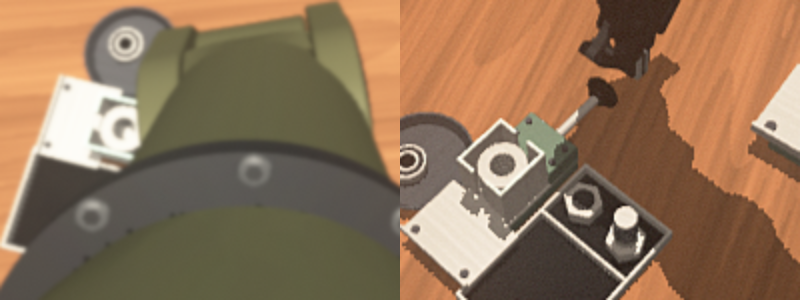

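The top view is blocked by the arm. The side view shows the closed fingers just behind the knob face (around (600,90)), in line with its rod. I'll press forward (tool -x) and watch the force.

Request:
{"fn": "step_arm", "kwargs": {
  "slide": [
    [-7, 0, 0],
    [-14, 0, 0],
    [-21, 0, 0],
    [-27, 0, 0],
    [-33, 0, 0],
    [-39, 0, 0],
    [-45, 0, 0],
    [-45, 0, 0]
  ],
  "delta_rot": [
    [0, 0, 0],
    [0, 0, 0],
    [0, 0, 0],
    [0, 0, 0],
    [0, 0, 0],
    [0, 0, 0],
    [0, 0, 0],
    [0, 0, 0]
  ],
  "hand": [1, 1, 1, 1, 1, 1, 1, 1]
}}

```text
time: 4.3
tool_pos: [0.5123, -0.0518, 0.0136]
ee_rot: [-0.406, 0.406, -0.578, 0.579]
contact_force: [-1.2, -3.2, 1.3]
width: 0.0001
```

```bash
python3 - <<'E'
from h import *
st()
a=[]
for n,(r0,r1,c0,c1) in (("side",(200,350,220,420)),):
    d=eyes.get_image(n); a.append(cv2.resize(d["image"][r0:r1,c0:c1,::-1],(800,600)))
cv2.imwrite("pics/k2.png",np.hstack(a))
E
```

```text
t 4.3 loc [  -0.9 -124.2   13.6] F [-0.  -3.5  1.3] w 0.1
```

View pics/k2.png

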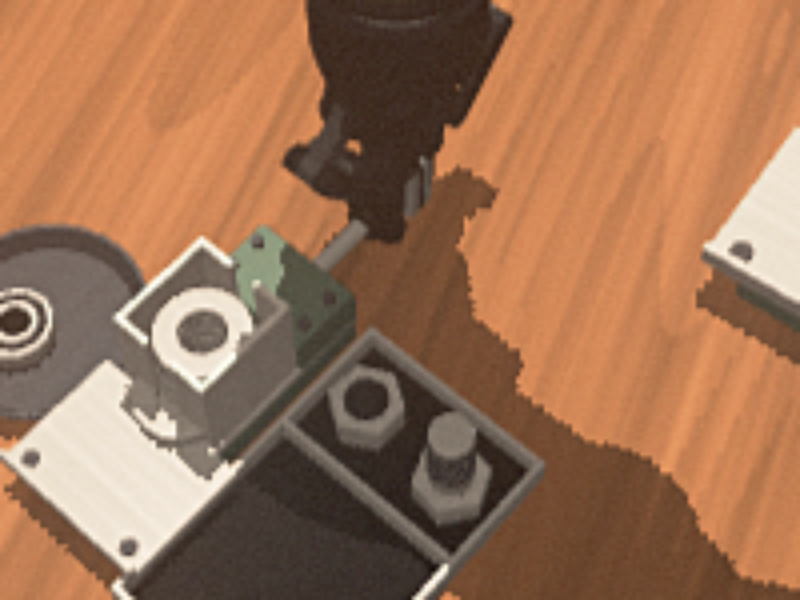

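The knob is moving and the washer is emerging at the outlet (around (150,410)). I continue to the stop.

Request:
{"fn": "step_arm", "kwargs": {
  "slide": [
    [-5, 2, 0],
    [-10, 2, 0],
    [-14, 2, 0],
    [-18, 2, 0],
    [-21, 2, 0],
    [-24, 2, 0],
    [-26, 2, 0],
    [-26, 2, 0]
  ],
  "delta_rot": [
    [0, 0, 0],
    [0, 0, 0],
    [0, 0, 0],
    [0, 0, 0],
    [0, 0, 0],
    [0, 0, 0],
    [0, 0, 0],
    [0, 0, 0]
  ],
  "hand": [1, 1, 1, 1, 1, 1, 1, 1]
}}

```text
time: 5.02
tool_pos: [0.5195, -0.031, 0.0114]
ee_rot: [-0.404, 0.407, -0.578, 0.58]
contact_force: [-3.4, -11.7, 3.5]
width: 0.0002
```

```bash
python3 - <<'E'
from h import *
st()
E
```

```text
t 5.02 loc [  -1.1 -102.1   11.4] F [  0.8 -12.1   3.5] w 0.2
```

Request:
{"fn": "step_arm", "kwargs": {
  "slide": [
    [-4, 0, 0],
    [-7, 0, 0],
    [-9, 0, 0],
    [-9, 0, 0]
  ],
  "delta_rot": [
    [0, 0, 0],
    [0, 0, 0],
    [0, 0, 0],
    [0, 0, 0]
  ],
  "hand": [1, 1, 1, 1]
}}

```text
time: 5.35
tool_pos: [0.5218, -0.0241, 0.0113]
ee_rot: [-0.402, 0.407, -0.579, 0.581]
contact_force: [-0.5, -5.3, 0.8]
width: 0.0001
```

```bash
python3 - <<'E'
from h import *
st()
a=[]
for n,(r0,r1,c0,c1) in (("side",(200,350,220,420)),):
    d=eyes.get_image(n); a.append(cv2.resize(d["image"][r0:r1,c0:c1,::-1],(800,600)))
    W=cloud(d).reshape(-1,3); L=(W-O)@RD*1000; I=d["image"].reshape(-1,3).astype(int)
    # washer on plate
    m=(np.abs(L[:,0])<45)&(L[:,1]>28)&(L[:,1]<83)&(L[:,2]>25.5)&(L[:,2]<33)
    print(m.sum(), np.percentile(L[m],[2,50,98],axis=0).round(1))
cv2.imwrite("pics/k3.png",np.hstack(a))
E
```

```text
t 5.35 loc [ -1.2 -94.9  11.3] F [ 1.3 -5.1  0.8] w 0.1
350 [[-16.5  28.8  25.7]
 [  3.3  48.1  27.9]
 [ 23.3  66.4  30.8]]
```

View pics/k3.png

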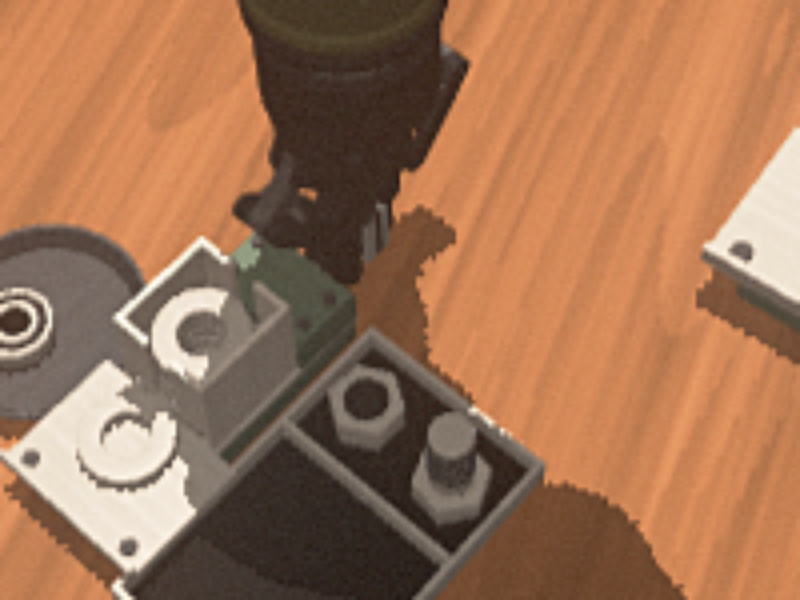

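Request:
{"fn": "step_arm", "kwargs": {
  "slide": [
    [-2, 0, 0],
    [-4, 0, 0],
    [-6, 0, 0],
    [-6, 0, 0]
  ],
  "delta_rot": [
    [0, 0, 0],
    [0, 0, 0],
    [0, 0, 0],
    [0, 0, 0]
  ],
  "hand": [1, 1, 1, 1]
}}

```text
time: 5.73
tool_pos: [0.5226, -0.0217, 0.0112]
ee_rot: [-0.4, 0.408, -0.579, 0.582]
contact_force: [-3.2, -11.9, 4.2]
width: -0.0005
```

```bash
python3 - <<'E'
from h import *
st()
E
```

```text
t 5.73 loc [ -1.3 -92.4  11.2] F [  1.  -12.2   4.2] w -0.5
```

Request:
{"fn": "step_arm", "kwargs": {
  "slide": [
    [-4, 0, 0],
    [-8, 0, 0],
    [-10, 0, 0],
    [-10, 0, 0]
  ],
  "delta_rot": [
    [0, 0, 0],
    [0, 0, 0],
    [0, 0, 0],
    [0, 0, 0]
  ],
  "hand": [1, 1, 1, 1]
}}

```text
time: 6.07
tool_pos: [0.5225, -0.0215, 0.0113]
ee_rot: [-0.394, 0.409, -0.579, 0.585]
contact_force: [-8.1, -26.2, 10.6]
width: -0.0002
```

```bash
python3 - <<'E'
from h import *
st()
E
```

```text
t 6.07 loc [ -1.5 -92.3  11.3] F [  1.2 -27.4  10.6] w -0.2
```

The position is unchanged while the force rose from 12 to 27 N, so the plunger is on its end stop. I'll retract and let it spring back.

Request:
{"fn": "step_arm", "kwargs": {
  "slide": [
    [20, 0, 0],
    [45, 0, 0],
    [70, 0, 0],
    [85, 0, 0],
    [85, 0, 0],
    [85, -20, 0],
    [85, -60, 0],
    [85, -100, 0]
  ],
  "delta_rot": [
    [0, 0, 0],
    [0, 0, 0],
    [0, 0, 0],
    [0, 0, 0],
    [0, 0, 0],
    [0, 0, 0],
    [0, 0, 0],
    [0, 0, 0]
  ],
  "hand": [1, 1, 1, 1, 1, 1, 1, 1]
}}

```text
time: 6.73
tool_pos: [0.493, -0.0971, 0.1134]
ee_rot: [-0.394, 0.41, -0.58, 0.584]
contact_force: [1.8, -0.5, 0.0]
width: -0.0001
```

```bash
python3 - <<'E'
from h import *
st(); go(62,-170,140); go(80,52,130)
for n,(r0,r1,c0,c1) in (("side",(200,350,220,420)),):
    d=eyes.get_image(n); a=cv2.resize(d["image"][r0:r1,c0:c1,::-1],(800,600))
    W=cloud(d).reshape(-1,3); L=(W-O)@RD*1000; I=d["image"].reshape(-1,3).astype(int)
    m=(np.abs(L[:,0])<45)&(L[:,1]>28)&(L[:,1]<83)&(L[:,2]>25.5)&(L[:,2]<33)
    print(m.sum(), np.percentile(L[m],[2,50,98],axis=0).round(1))
    k=(np.abs(L[:,0])<30)&(L[:,1]<-80)&(L[:,1]>-160)&(L[:,2]>8)&(L[:,2]<60)&(I.sum(1)<170)
    print("knob",k.sum(),np.percentile(L[k],[2,50,98],axis=0).round(1))
cv2.imwrite("pics/k4.png",a)
E
```

```text
t 6.73 loc [  -3.7 -173.4  113.4] F [1.9 0.1 0. ] w -0.1
loc (62, -170, 140) slide [ -3.9 -27.2  65.4] rot [ 0.008 -0.016  0.023]
loc (80, 52, 130) slide [-226.3  -22.3   79.8] rot [ 0.008 -0.016  0.023]
359 [[-16.8  29.9  25.8]
 [  3.2  49.9  27.8]
 [ 23.4  69.3  30.7]]
knob 137 [[ -15.9 -129.7   17.2]
 [  -5.7 -122.3   32.9]
 [  12.5 -116.1   41.1]]
```

View pics/k4.png

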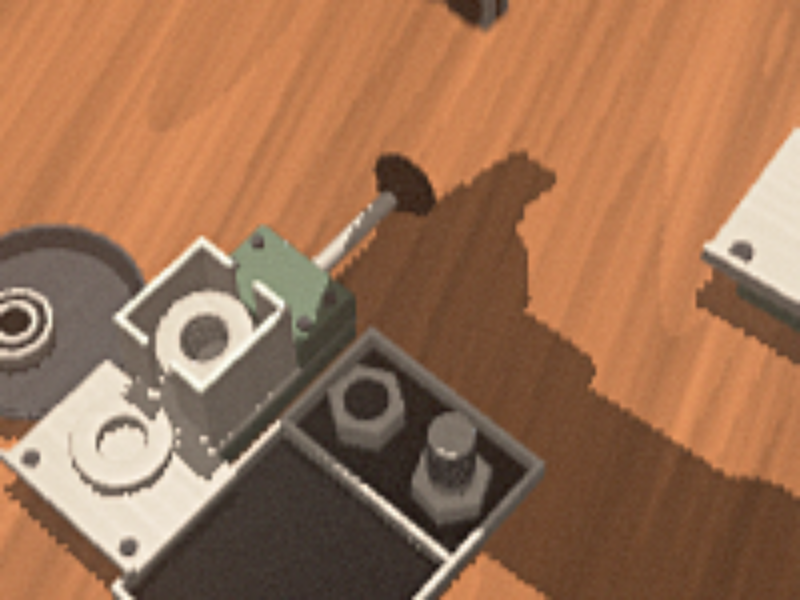

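The knob is back out (same reading as before pressing), and one washer lies on the plate at about local (3, 49), pixel (120,440). Now I move to the dish side of the washer, above it.

Request:
{"fn": "step_arm", "kwargs": {
  "slide": [
    [-10, -15, 8],
    [-45, -22, 18],
    [-85, -22, 30],
    [-125, -22, 44],
    [-165, -22, 58],
    [-200, -22, 72],
    [-226, -22, 75],
    [-226, -22, 75]
  ],
  "delta_rot": [
    [0, 0, 0],
    [0.008, -0.016, 0.023],
    [0.008, -0.016, 0.023],
    [0.008, -0.016, 0.023],
    [0.008, -0.016, 0.023],
    [0.008, -0.016, 0.023],
    [0.008, -0.016, 0.023],
    [0.008, -0.016, 0.023]
  ],
  "hand": [0.88, 0.88, 0.88, 0.88, 0.88, 0.88, 0.88, 0.88]
}}

```text
time: 7.45
tool_pos: [0.6489, 0.0981, 0.1383]
ee_rot: [-0.414, 0.405, -0.575, 0.578]
contact_force: [0.9, 0.7, 0.1]
width: 0.0101
```

```bash
python3 - <<'E'
from h import *
st(); go(74,52,40);go(74,52,23)
E
```

```text
t 7.45 loc [ 77.   63.1 138.3] F [0.6 0.9 0.1] w 10.1
loc (74, 52, 40) slide [12.  98.1 -4.1] rot [-0.01   0.009 -0.009]
loc (74, 52, 23) slide [ 12.1 115.1  -4.3] rot [-0.01   0.009 -0.009]
```

Request:
{"fn": "step_arm", "kwargs": {
  "slide": [
    [5, 30, -2],
    [10, 60, -4],
    [12, 85, -4],
    [12, 98, -4],
    [12, 107, -4],
    [12, 113, -4],
    [12, 113, -4]
  ],
  "delta_rot": [
    [-0.01, 0.009, -0.009],
    [-0.01, 0.009, -0.009],
    [-0.01, 0.009, -0.009],
    [-0.01, 0.009, -0.009],
    [-0.01, 0.009, -0.009],
    [-0.01, 0.009, -0.009],
    [-0.01, 0.009, -0.009]
  ],
  "hand": [0.88, 0.88, 0.88, 0.88, 0.88, 0.88, 0.88]
}}

```text
time: 8.03
tool_pos: [0.6422, 0.0896, 0.0243]
ee_rot: [0.407, -0.407, 0.579, -0.578]
contact_force: [-0.9, 0.0, -0.2]
width: 0.0104
```

```bash
python3 - <<'E'
from h import *
st(); go(45,50,23); go(-30,50,23)
a=[]
for n,(r0,r1,c0,c1) in (("top",(150,300,130,330)),("side",(200,350,180,380))):
    d=eyes.get_image(n); a.append(cv2.resize(d["image"][r0:r1,c0:c1,::-1],(400,300)))
cv2.imwrite("pics/n1.png",np.hstack(a))
E
```

```text
t 8.03 loc [73.6 52.8 24.3] F [-0.8 -0.3 -0.2] w 10.4
loc (45, 50, 23) slide [  2.7   1.3 -28.6] rot [ 0.001  0.001 -0.   ]
loc (-30, 50, 23) slide [   2.7    1.4 -103.6] rot [ 0.001  0.001 -0.   ]
```

View pics/n1.png

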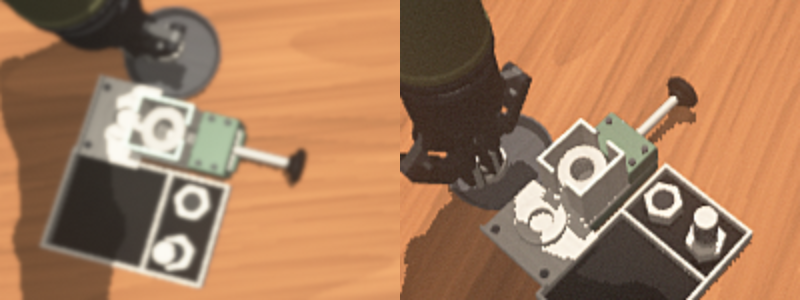

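```bash
python3 - <<'E'
from h import *
p=readout.sense()["tool_pos"];R=toolR()
for n in("top","side"):
    d=eyes.get_image(n); W=cloud(d).reshape(-1,3); T=(W-p)@R*1000; L=(W-O)@RD*1000
    dark=d["image"].reshape(-1,3).astype(int).sum(1)<200
    for a in range(-5,-130,-10):
        k=(T[:,1]<a)&(T[:,1]>=a-10)&(np.abs(T[:,0])<90)&(np.abs(T[:,2])<70)&dark&(L[:,0]>32)
        if k.sum()>3: print(n,"h",-a,-a+10,k.sum(),"x",np.percentile(T[k,0],[1,99]).round(),"z",np.percentile(T[k,2],[1,99]).round())
E
```

```text
top h 5 15 9 x [-11.  13.] z [-10.  -6.]
top h 15 25 9 x [-8. 15.] z [-10.  -6.]
top h 35 45 7 x [-12.  21.] z [-12.  -6.]
top h 45 55 46 x [-8. 35.] z [-13.   3.]
top h 55 65 25 x [18. 41.] z [-13.   4.]
top h 65 75 30 x [10. 48.] z [-17.  -6.]
top h 75 85 19 x [ 9. 51.] z [-16. -10.]
top h 85 95 19 x [18. 57.] z [-17.  -4.]
top h 95 105 25 x [16. 54.] z [-19.  -8.]
top h 105 115 31 x [27. 42.] z [-11.   9.]
top h 115 125 33 x [33. 39.] z [-10.   7.]
top h 125 135 54 x [ 1. 38.] z [-37.   7.]
side h 5 15 35 x [-18.  18.] z [-11.  11.]
side h 15 25 49 x [-18.  19.] z [-10.   9.]
side h 25 35 39 x [-18.  18.] z [-11.  11.]
side h 35 45 51 x [-21.  27.] z [-13.   7.]
side h 45 55 159 x [-35.  39.] z [-13.   9.]
side h 55 65 154 x [-42.  46.] z [-13.   9.]
side h 65 75 158 x [-50.  51.] z [-17.   5.]
side h 75 85 171 x [-56.  58.] z [-17.   2.]
side h 85 95 216 x [-62.  61.] z [-18.  12.]
side h 95 105 159 x [-61.  60.] z [-20.  10.]
side h 105 115 93 x [-41.  41.] z [-19.   6.]
side h 115 125 39 x [-39. -29.] z [-11.   6.]
side h 125 135 71 x [-37.  27.] z [-37.   3.]
```

The linkage is ±35 mm wide only 45 mm above the tip, so in this orientation it would clip the magazine (top at 74 mm). I'll turn the tool 90° so its narrow side (±13 mm) faces the magazine.

```bash
python3 - <<'E'
from h import *
print(readout.sense()["q"].round(2))
E
```

```text
[-0.06  0.75 -0.19  1.66  0.19  0.75 -2.26]
```

Request:
{"fn": "step_arm", "kwargs": {
  "slide": [
    [0, 0, 4],
    [0, 0, 6],
    [0, 0, 6],
    [0, 0, 6],
    [0, 0, 6],
    [0, 0, 6],
    [0, 0, 6],
    [0, 0, 6]
  ],
  "delta_rot": [
    [0, -0.12, 0],
    [0, -0.24, 0],
    [0, -0.36, 0],
    [0, -0.48, 0],
    [0, -0.6, 0],
    [0, -0.72, 0],
    [0, -0.84, 0],
    [0, -0.96, 0]
  ],
  "hand": [1, 1, 1, 1, 1, 1, 1, 1]
}}

```text
time: 8.9
tool_pos: [0.6498, 0.0869, 0.0276]
ee_rot: [0.63, -0.628, 0.322, -0.325]
contact_force: [-0.1, -0.8, 0.8]
width: 0.0
```

Request:
{"fn": "step_arm", "kwargs": {
  "slide": [
    [0, 0, 0],
    [0, 0, 0],
    [0, 0, 0],
    [0, 0, 0],
    [0, 0, 0],
    [0, 0, 0]
  ],
  "delta_rot": [
    [0, -0.12, 0],
    [0, -0.24, 0],
    [0, -0.36, 0],
    [0, -0.48, 0],
    [0, -0.61, 0],
    [0, -0.61, 0]
  ],
  "hand": [1, 1, 1, 1, 1, 1]
}}

```text
time: 9.4
tool_pos: [0.6504, 0.0864, 0.0284]
ee_rot: [0.698, -0.697, 0.116, -0.12]
contact_force: [-0.4, 0.1, -0.2]
width: 0.0002
```

```bash
cat >> h.py <<'E'
def go2(*loc):
    s=readout.sense(); R=toolR(); X=O+RD@(np.array(loc)/1000)
    want=RD@np.array([[1,0,0],[0,0,1],[0,-1,0]])
    print("loc",loc,"slide",np.round(R.T@(X-s["tool_pos"])*1000,1),"rot",np.round(Ro.from_matrix(R.T@want).as_rotvec(),3))
E
python3 - <<'E'
from h import *
print(readout.sense()["q"].round(2))
st();go2(45,50,22.5)
E
```

```text
[ 0.18  0.82 -0.62  1.64  0.59  0.88 -1.01]
t 9.4 loc [82.3 52.5 28.4] F [-0.4 -0.1 -0.2] w 0.2
loc (45, 50, 22.5) slide [-37.4   5.7  -2.2] rot [-0.002  0.009  0.005]
```

Request:
{"fn": "step_arm", "kwargs": {
  "slide": [
    [-15, 4, -2],
    [-30, 6, -2],
    [-35, 6, -2],
    [-35, 6, -2]
  ],
  "delta_rot": [
    [0, 0.009, 0.005],
    [0, 0.009, 0.005],
    [0, 0.009, 0.005],
    [0, 0.009, 0.005]
  ],
  "hand": [1, 1, 1, 1]
}}

```text
time: 9.73
tool_pos: [0.616, 0.0967, 0.0229]
ee_rot: [0.697, -0.696, 0.121, -0.122]
contact_force: [-0.1, -0.5, 0.5]
width: 0.0001
```

```bash
python3 - <<'E'
from h import *
st();go2(-10,49.5,22.5)
d=eyes.get_image("side")
cv2.imwrite("pics/n2.png",cv2.resize(d["image"][200:350,180:380,::-1],(800,600)))
E
```

```text
t 9.73 loc [46.5 50.6 22.9] F [ 0.1 -0.5  0.5] w 0.1
loc (-10, 49.5, 22.5) slide [-56.5   0.4  -1.2] rot [-0.002 -0.001  0.   ]
```

View pics/n2.png

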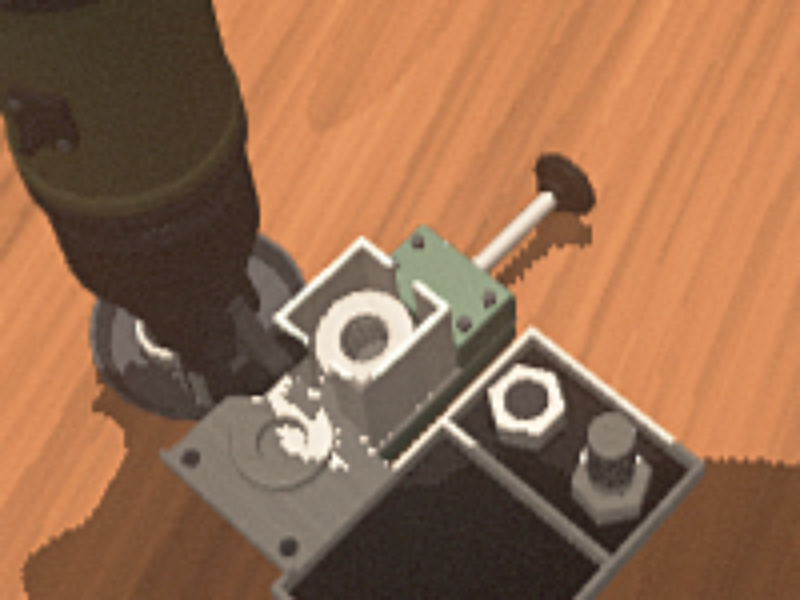

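The fingertip stands just behind the washer (pixel (280,440)). I'll push it toward the tray at a moderate speed.

Request:
{"fn": "step_arm", "kwargs": {
  "slide": [
    [-6, 0, -1],
    [-12, 0, -1],
    [-18, 0, -1],
    [-24, 0, -1],
    [-29, 0, -1],
    [-34, 0, -1],
    [-39, 0, -1],
    [-39, 0, -1]
  ],
  "delta_rot": [
    [0, 0, 0],
    [0, 0, 0],
    [0, 0, 0],
    [0, 0, 0],
    [0, 0, 0],
    [0, 0, 0],
    [0, 0, 0],
    [0, 0, 0]
  ],
  "hand": [1, 1, 1, 1, 1, 1, 1, 1]
}}

```text
time: 10.45
tool_pos: [0.5789, 0.1091, 0.023]
ee_rot: [0.697, -0.696, 0.121, -0.122]
contact_force: [0.1, 0.3, -0.3]
width: -0.0002
```

```bash
python3 - <<'E'
from h import *
st();go2(-32,49.5,22.5)
d=eyes.get_image("side")
cv2.imwrite("pics/n3.png",cv2.resize(d["image"][200:350,180:380,::-1],(800,600)))
E
```

```text
t 10.45 loc [ 7.4 49.8 23. ] F [ 0.   0.3 -0.3] w -0.2
loc (-32, 49.5, 22.5) slide [-39.4   0.5  -0.3] rot [-0.002  0.     0.001]
```

View pics/n3.png

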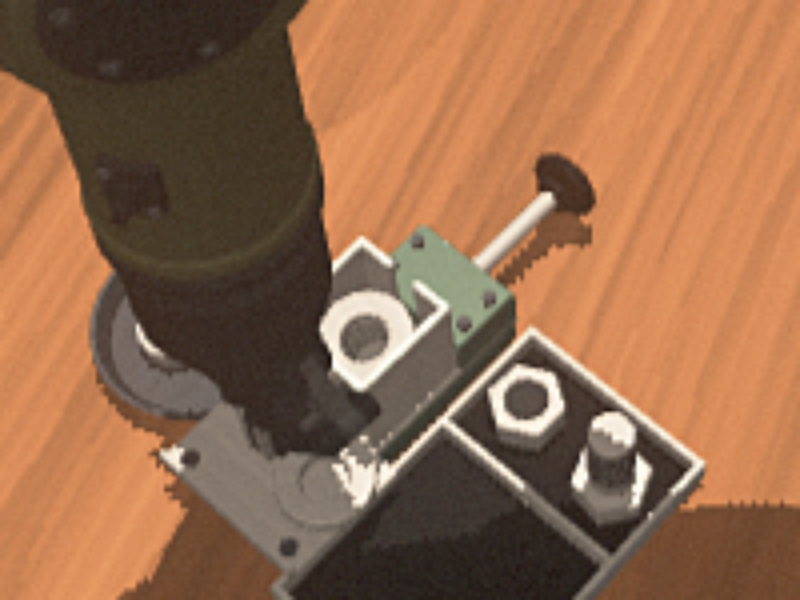

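The washer has reached the tray-side edge, still centred on the finger. I push on, past the edge.

Request:
{"fn": "step_arm", "kwargs": {
  "slide": [
    [-5, 0, 0],
    [-10, 0, 0],
    [-15, 0, 0],
    [-20, 0, 0],
    [-26, 0, 0],
    [-32, 0, 0],
    [-38, 0, 0],
    [-44, 0, 0]
  ],
  "delta_rot": [
    [0, 0, 0],
    [0, 0, 0],
    [0, 0, 0],
    [0, 0, 0],
    [0, 0, 0],
    [0, 0, 0],
    [0, 0, 0],
    [0, 0, 0]
  ],
  "hand": [1, 1, 1, 1, 1, 1, 1, 1]
}}

```text
time: 11.17
tool_pos: [0.5375, 0.124, 0.023]
ee_rot: [0.697, -0.696, 0.121, -0.122]
contact_force: [0.4, -0.2, -0.6]
width: -0.0001
```

```bash
python3 - <<'E'
from h import *
st()
a=[]
for n,(r0,r1,c0,c1) in (("top",(150,300,130,330)),("side",(200,350,180,380))):
    d=eyes.get_image(n); a.append(cv2.resize(d["image"][r0:r1,c0:c1,::-1],(400,300)))
cv2.imwrite("pics/n4.png",np.hstack(a))
E
```

```text
t 11.17 loc [-36.6  49.8  23. ] F [ 0.4 -0.  -0.6] w -0.1
```

View pics/n4.png

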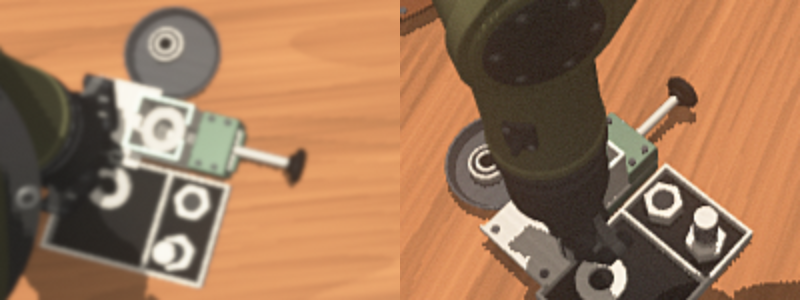

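The washer (top (110,185), side (600,280)) has dropped into the empty compartment. I lift straight up and out of the way to check it lies flat.

Request:
{"fn": "step_arm", "kwargs": {
  "slide": [
    [0, -15, 0],
    [0, -45, 0],
    [0, -85, 0],
    [25, -125, 0],
    [60, -150, 0],
    [95, -160, 0],
    [130, -160, 0],
    [150, -160, 0]
  ],
  "delta_rot": [
    [0, 0, 0],
    [0, 0, 0],
    [0, 0, 0],
    [0, 0, 0],
    [0, 0, 0],
    [0, 0, 0],
    [0, 0, 0],
    [0, 0, 0]
  ],
  "hand": [1, 1, 1, 1, 1, 1, 1, 1]
}}

```text
time: 11.93
tool_pos: [0.6819, 0.0703, 0.1842]
ee_rot: [0.697, -0.696, 0.121, -0.124]
contact_force: [-0.9, -0.8, -0.5]
width: 0.0002
```

```bash
python3 - <<'E'
from h import *
st()
a=[]
for n,(r0,r1,c0,c1) in (("top",(150,300,130,330)),("side",(235,385,180,380))):
    d=eyes.get_image(n); a.append(cv2.resize(d["image"][r0:r1,c0:c1,::-1],(400,300)))
    W=cloud(d).reshape(-1,3); L=(W-O)@RD*1000; I=d["image"].reshape(-1,3).astype(int)
    m=(L[:,0]<-45)&(L[:,0]>-130)&(L[:,1]>0)&(L[:,1]<90)&(I.sum(1)>250)&(L[:,2]<40)&(L[:,2]>7)
    P=L[m]; A=np.c_[P[:,:2],np.ones(len(P))]; c=np.linalg.lstsq(A,P[:,2],rcond=None)[0]
    print(n,m.sum(),np.percentile(P,[2,50,98],axis=0).round(1),"slope",c[:2].round(3))
    k=(np.abs(L[:,0])<30)&(L[:,1]<-80)&(L[:,1]>-160)&(L[:,2]>8)&(L[:,2]<60)&(I.sum(1)<170)
    print("knob",np.percentile(L[k],[2,50,98],axis=0).round(1))
    for l,h in(("bolt",.003),("nut",.003),("bearing",.003)):
        print(l,[(onplane(d,p["point"],h).round(4)) for p in eyes.tip_of(l,n)[:1]])
cv2.imwrite("pics/n5.png",np.hstack(a))
E
```

```text
t 11.93 loc [117.5  48.1 184.2] F [-0.6 -1.1 -0.5] w 0.2Traceback (most recent call last):
  File "<stdin>", line 9, in <module>
    return _quantile_unchecked(
        a, q, axis, out, overwrite_input, method, keepdims, weights)
    return _ureduce(a,
                    func=_quantile_ureduce_func,
    ...<5 lines>...
                    overwrite_input=overwrite_input,
                    method=method)
    r = func(a, **kwargs)
    result = _quantile(arr,
                       quantiles=q,
    ...<2 lines>...
                       out=out,
                       weights=wgt)
    slices_having_nans = np.isnan(arr[-1, ...])
                                  ~~~^^^^^^^^^
IndexError: index -1 is out of bounds for axis 0 with size 0
```

```bash
cat > chk.py <<'E'
from h import *
import sys
st()
a=[]
for n,(r0,r1,c0,c1) in (("top",(150,300,130,330)),("side",(235,385,180,380))):
    d=eyes.get_image(n); a.append(cv2.resize(d["image"][r0:r1,c0:c1,::-1],(400,300)))
    W=cloud(d).reshape(-1,3); L=(W-O)@RD*1000; I=d["image"].reshape(-1,3).astype(int)
    m=(L[:,0]<-45)&(L[:,0]>-128)&(L[:,1]>4)&(L[:,1]<88)&(I.sum(1)>250)&(L[:,2]<40)&(L[:,2]>7)
    P=L[m]
    if len(P)>5:
        c=np.linalg.lstsq(np.c_[P[:,:2],np.ones(len(P))],P[:,2],rcond=None)[0]
        print(n,m.sum(),np.percentile(P,[2,50,98],axis=0).round(1),"slope",c[:2].round(3))
    for l,h in(("bolt",.0),("nut",.003),("bearing",.003)):
        print(l,[(onplane(d,p["point"],h).round(4)) for p in eyes.tip_of(l,n)[:1]])
cv2.imwrite(sys.argv[1],np.hstack(a))
E
python3 chk.py pics/n5.png
```

```text
t 11.98 loc [119.5  47.1 182.6] F [ 2.4 -1.4  0.4] w 0.0
bolt [array([ 0.5158, -0.0506,  0.    ])]
nut [array([0.4866, 0.0537, 0.003 ])]
bearing [array([0.6527, 0.0652, 0.003 ])]
side 389 [[-85.2  29.5   7.8]
 [-66.2  49.6  10.8]
 [-45.9  69.   13.8]] slope [ 0.005 -0.011]
bolt [array([0.4424, 0.065 , 0.    ])]
nut [array([0.4832, 0.054 , 0.003 ])]
bearing [array([0.6567, 0.0719, 0.003 ])]
```

View pics/n5.png

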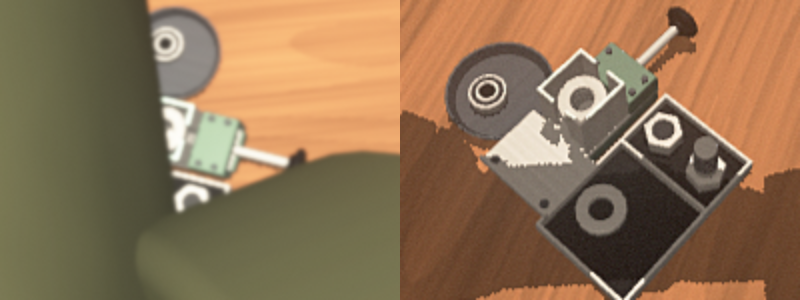

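The side view shows the washer lying flat in the empty compartment at (600,210). Its top is at 10.8 mm (11 expected) with a slope under 0.012. The bolt, nut and bearing are where they were, the knob is out, and the arm is clear. I'm handing in.

```bash
python3 -c "
from workcell import order; print(order.sign_off())"
```

```text
the job is handed in; nothing more can be done
None
```

The washer is lying flat in the tray's empty compartment, and I handed the job in at about 12 s.

- **Press:** I used the small grey/green dispenser and pressed its knob once to the end stop. The position stayed put while the force rose to about 27 N, roughly 29 N including the upward part. I then backed off, and the knob returned to its starting position with one washer on the landing plate.
- **Nudge:** I turned the tool 90° so the gripper would clear the magazine, then pushed the washer sideways off the plate into the tray.

**Last checks:**
- **Washer:** The side camera put its top at 10.8 mm (11 mm if flat), with a slope of about 0.01. It is centred about 66 mm from the dispenser axis, clear of the walls.
- **Bolt and nut:** The side camera found both within 5 mm of their first readings.
- **Bearing and screwdriver:** The bearing looked in place in the pictures. I did not measure the screwdriver again, but the arm never went near it.
- **Disagreement:** The top camera was mostly blocked by the arm. It could not see the washer, and it placed the bolt where the knob is, so I discarded that reading. The washer check therefore rests on the side camera alone.

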